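Press a bushing home with bench-mounted locking pliers

ROBOT

A 6-joint arm with a two-finger parallel gripper is mounted at the origin on the work surface. World frame = base frame: x ahead of the robot, y to its left, z up, the work surface at z = 0. Lengths are in m, angles in rad, forces in N, time in s.
With the tool pointing down it reaches from about 0.35 to 1 m from the base axis. Payload 7.1 kg.
Tool frame: the origin (TCP) lies midway between the tips of the shut fingers; the grasp point (between the pads) lies 19 mm behind it (manip.pinch_z is the distance from the TCP to the grasp point, in m); z points along the fingers, y is the line along which they close (so a half turn about z gives the same grasp; the last joint's range is limited). The gripper opens to 85 mm and grips with 20 to 120 N. Pads are 22 mm wide; open, the fingers measure 114 mm over their backs; the gripper's body (76 mm by 85 mm) begins 54 mm behind the grasp point. The pads swing forward as they close: fully open they stand 13 mm farther back than shut.
Start: joints at [-1.195, 0.423, 1.63, -0, 1.089, -0.019], TCP at [0.24, -0.577, 0.231] pointing down, gripper open.
Joint ranges: [-3, 3], [-0.9, 2.11], [0.09, 2.58], [-1.31, 4.45], [0.11, 2.69], [-2.54, 2.54]. Speed limits (rad/s): [2.39, 2.39, 3.01, 3.14, 3.14, 3.14].

INTERFACE

Orientations are given as [roll, pitch, yaw] about the fixed x, y, z axes, in that order (R = Rz(yaw) Ry(pitch) Rx(roll)).
In Python, from cell import manip gives the robot as it stands. The module is installed in compiled form; this text tells all that it offers.
- The arm moves only by the shell command python3 -m pendant 'ROWS' [OPENING]. ROWS is JSON, one flat list of numbers, 6 for each row, row after row: the shift along the tool's x, y, z normalised to -1 to 1, where 1 is 50 mm, then the turn, a rotation vector about the tool's x, y, z normalised to -1 to 1, where 1 is 0.12 rad. In form: [x, y, z, wx, wy, wz, x, y, z, wx, wy, wz, ...]. A call has 1 to 5 rows; each row shifts and turns the commanded pose from where the row before left it, along the tool's axes as they then stand; what a row does not reach is not made up. A row lasts 1/10 s, in which the tool goes at most 50 mm and 8.59 degrees, less where a joint would pass 70% of its speed; a pose out of reach is approached as far as the arm can. A call with a number of a shift or a turn outside -1 to 1 is refused whole. A call with a gripper value outside its range is refused whole. OPENING is the gripper command: -1 is fully open, 1 is shut, values between are in proportion, set as the call begins (- or left out, the last holds). The fingers move at their own pace and stop on an object; the grip force is fixed at half the most. Time passes only in rows, so rows that do not move let the fingers close. It gives the time, the measured TCP pose, the force, the opening and the grip force at its end, in the units of the state.
- manip.sense(): the state, without advancing time (a new reading comes with each control period).
- manip.read_camera(name): name is "scene" or "top" or "wrist"; returns a dict with "img" (384x512x3 uint8, blue, green, red), "intrinsics" (3x3 intrinsics, pixels), "distortion" ([k1, k2, p1, p2, k3] as OpenCV has them; the pictures are not rectified), "world_to_cam" (4x4, takes a point from world to camera coordinates). Camera axes: x right, y up, looking along -z (the intrinsics and any distortion apply to the point x, -y, -z); pixel columns grow to the right and rows downward; lengths in m; the calibration is good to about 2 mm. A picture is of the moment at which its call begins. There is no depth.
- manip.sign_off(): hands the job in; it is judged then, once.
The state is a dict: "clock": time; "joint_positions": joint angles; "joint_velocities": joint speeds; "effort": joint torques, N m; "eef_pos": TCP position; "ee_rot": TCP orientation; "ft_force": force on the tool from outside, world axes, zero at the start; "wrist_torque": the same for the moment, N m; "grip_width": opening from 0.0 (shut) to 1.0 (fully open); "grasp_force": force on a finger pad.
Only numpy, scipy, OpenCV 4.12 (cv2) and the standard library are available. Lean on these libraries where they do the work, as an engineer would, in place of code of your own. Each camera call takes 0.05 s, during which the arm holds its last target. There are 200 camera calls.

TASK

Press the bronze bushing fully home in the aluminium bracket with the locking pliers: swing their free handle shut until it snaps over centre and they stay locked on the bracket by themselves, and do not force the handle any further once it is home. Then flick the yellow-tipped release lever so that the pliers spring open, lift the bracket out and set it down upright in the blue tray, leaving the other things on the table where they are.

Things in the scene. Friction and masses are not known exactly. Their poses are not given: they have to be found in the camera images.
- press_board: plywood board 200 x 318 x 18 mm, screwed down; steel locking C-clamp pliers are bolted flat on it, all joints turning about vertical axes, mid plane 48 mm above the table, nothing above 60 mm but the bracket. Origin on the table near its middle. y runs along the pliers to the jaws; the free handle is on the -x side (towards the robot), the fixed handle and jaw on the +x side
- fixed_pad (a point): middle of the face of the fixed jaw's pad, 22 mm square, looking to the board's -x; the bracket is pressed against it
- adjusting_screw (a point): tail end of the knurled adjusting screw (18 mm across) of the fixed handle, at the pliers' mid plane; the fixed handle (blue sleeve 30 mm wide) runs from here towards the jaws; it ends some 20 mm nearer the jaws than the release lever's pad
- pliers_jaw: free C-shaped jaw of the pliers, steel, 10 mm thick and 15 mm wide, origin on its pivot. The free handle carries it shut, a spring opens it. Its domed pad, 20 mm across, presses on the bushing along the board's +x
- handle_pivot (a point): axis about which the free handle turns, at the pliers' mid plane; it wanders some 6 mm as the jaw closes
- pliers_handle: the free handle, origin on its pivot. Pushed at handle_end: 0 to 3 N of spring and friction, then 8 to 14 N while the bushing goes in, sinking to nothing as the linkage passes its centre some 5 to 8 mm before the end; it then snaps on by itself to a stop (the force rises again) and stays locked. Let go before the centre, it springs back. More than 25 N would bend the linkage
- handle_end (a point): centre line of the free handle, 20 mm from its tail, 48 mm above the table; its blue sleeve is 17 mm wide, 18 mm high. It stands 110 to 165 mm to -x of the board's origin when open, and moves round the pivot to 63 mm, give or take 17, when locked: the lock shifts with the screw's setting and cannot be seen beforehand, only felt; the open handle rests where friction leaves it
- lever_pad (a point): middle of the yellow pad at the tail of the release lever, which the free handle carries on its inner side, between the handles; pad 24 mm long, 7 mm thick, 18 mm high, 48 mm above the table. It is pushed from the inner side towards the free handle (the board's -x); 45 mm beside it on that side are free
- release_lever: the release lever, origin on its pivot on the free handle. Its pad lies at the handle's inner face when the pliers are open; as they lock it comes off, until it stands 34 mm from the handle's centre line. With the pliers locked, the pad yields to 1 to 3 N, and after 4 to 8 mm the pliers spring open: the handle flies out some 40 to 65 mm, taking the lever along, away from the pushing finger
- bracket: aluminium bracket standing on its foot between the jaws: foot 26 x 56 x 8 mm, upright plate 12 mm thick (along x), 36 mm wide (along y), top 76 mm above the underside; round boss 34 mm across, 30 mm long (along x), centred 30 mm up. Origin: centre of the underside, x along the bore, z up. About 0.2 kg. Its plate above the boss (48 to 76 mm up) can be gripped from above, over the jaws
- bushing: flanged bronze bushing in the bracket's bore, facing the free jaw; flange 24 mm across, 3 mm thick. Origin at the middle of the flange's seating face: x = -20 mm in the bracket's frame at the start (5 mm proud), x = -15 mm when fully home; a tight fit that takes about 32 N to press in
- tray_blue: blue open tray 170 x 150 x 30 mm, fixed to the table, floor and walls 4 mm thick, origin at the centre of its underside; the bracket belongs here
- tray_grey: grey tray of the same size, fixed to the table, holding the worn bracket; the two trays change places from time to time
- old_bracket: worn dark grey bracket of the same shape as bracket, standing in the grey tray; bystander
- screwdriver: screwdriver with a yellow handle, 190 mm long, lying on the table; bystander
- wrench: steel wrench, 170 mm long, lying on the table; bystander
- mug: blue mug, 80 mm across, 95 mm high; bystander
- screw_jar: clear jar with a red lid, 60 mm across, 80 mm high; bystander
Mind the look-alikes: they are no part of the job. Leave any green look-alike of the bracket alone. Of the things that look like the tray_blue, the larger one is meant.

How it is judged:
By the outcome, as a careful person would: the job done as asked, in the order asked, and still so for the second after the job is handed in, with the robot touching nothing.
It also fails if it takes over 64 s, if anything falls off the work surface, if the arm or the gripper's body presses on something with over 40 N, if the wrist force passes 120 N, or if a joint passes its speed limit or range.

## Working session

There is one attempt and no reset: what is moved stays moved. The work goes in short steps, Python scripts to look and compute and a shell command to move; the robot and the scene stay as the last step left them, time stands still between calls to the robot, and variables do not carry over. Pictures are saved under pics/ and viewed, at most 10 in all, crops included, and the job is handed in when it is done.

```bash
mkdir -p pics
cat > h.py <<'E'
import numpy as np, cv2
from cell import manip
def pix2z(c,uv,z):
    uv=np.array(uv,float).reshape(-1,1,2)
    n=cv2.undistortPoints(uv,np.array(c["intrinsics"]),np.array(c["distortion"])).reshape(-1,2)
    T=np.array(c["world_to_cam"]);R=T[:3,:3];o=-R.T@T[:3,3]
    d=np.c_[n[:,0],-n[:,1],-np.ones(len(n))]@R
    z=np.broadcast_to(np.array(z,float),len(n))
    return o+d*((z-o[2])/d[:,2])[:,None]
def proj(c,P):
    T=np.array(c["world_to_cam"]);p=np.atleast_2d(P)@T[:3,:3].T+T[:3,3]
    p=p*[1,-1,-1]
    return cv2.projectPoints(p,np.zeros(3),np.zeros(3),np.array(c["intrinsics"]),np.array(c["distortion"]))[0].reshape(-1,2)
def snap(name,f):
    c=manip.read_camera(name);np.save(f"pics/{f}.npy",c,allow_pickle=True);cv2.imwrite(f"pics/{f}.png",c["img"]);return c
def load(f): return np.load(f"pics/{f}.npy",allow_pickle=True).item()
E
python3 - <<'E'
from h import *
for n in("top","scene"):
    c=snap(n,n+"0");T=c["world_to_cam"];print(n,-T[:3,:3].T@T[:3,3])
cv2.imwrite("pics/top0b.png",cv2.resize(load("top0")["img"],(800,600),interpolation=cv2.INTER_CUBIC))
cv2.imwrite("pics/scene0b.png",cv2.resize(load("scene0")["img"],(800,600),interpolation=cv2.INTER_CUBIC))
print(manip.sense(),manip.pinch_z)
E
```

```text
top [ 0.37572191 -0.01810755  1.35406781]
scene [1.48832877 0.19755254 0.75116579]
{'clock': 0.1, 'joint_positions': array([-1.19496910e+00,  4.23756721e-01,  1.63058594e+00,  9.11922710e-06,
        1.08857474e+00, -1.89534080e-02]), 'joint_velocities': array([ 0.00133312, -0.00029198, -0.00197429,  0.00092727,  0.00093901,
       -0.00068873]), 'effort': array([-6.30935428e-04, -5.58422291e+01, -2.82445121e+01, -8.71897055e-05,
        3.03486449e-03,  9.24740647e-06]), 'eef_pos': array([ 0.24025894, -0.57646642,  0.23063908]), 'ee_rot': array([-3.14026830e+00, -3.31792206e-05,  3.94776380e-01]), 'ft_force': array([-0.3641185 , -0.38397132,  0.51950662]), 'wrist_torque': array([-0.01958671,  0.01211939, -0.01061951]), 'grasp_force': 0.0, 'grip_width': 0.9966115096870329} 0.0187
```

View pics/top0b.png

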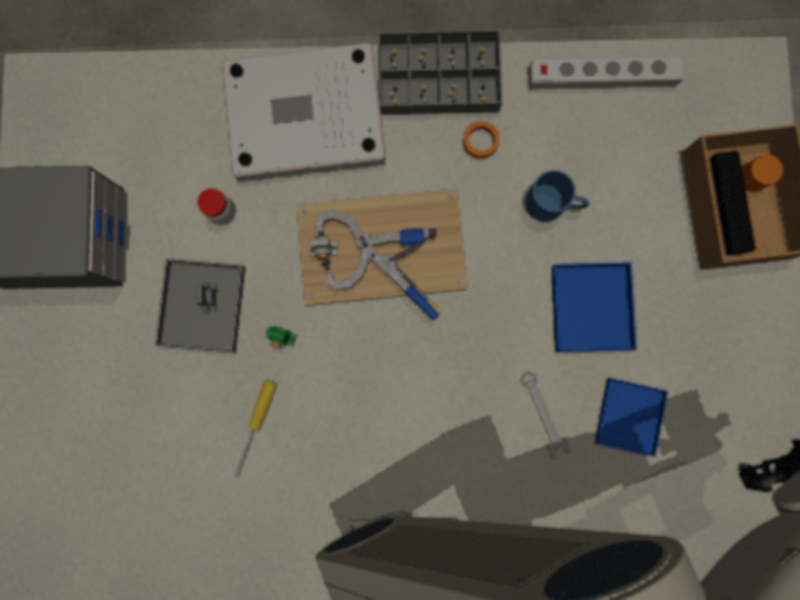

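View pics/scene0b.png

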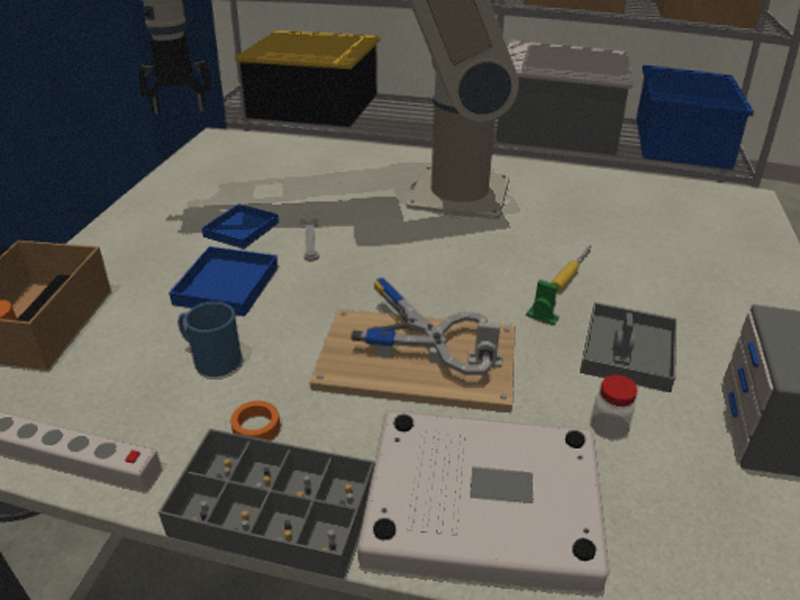

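The top view (800 px scale) shows the board with corners (297,203), (457,190), (467,290) and (306,304). The jaws and bracket are at (322,245), the free handle's tail at (435,316), the large blue tray at (594,307) and the grey tray at (203,305). Next: a zoom, and the poses.

Run:
```python
from h import *
c=load("top0");s=.64
P=lambda l,z:pix2z(c,(np.array(l)+.5)*s-.5,z)
b=P([(297,203),(457,190),(467,290),(306,304)],.018);print(b.round(4),b.mean(0))
for i in range(4):print(np.linalg.norm(b[i]-b[(i+1)%4]))
d=(b[0]-b[1])+(b[3]-b[2]);print("ydir yaw",np.degrees(np.arctan2(d[1],d[0]))-90)
t=P([(553,264),(631,263),(635,351),(557,351)],.03);print(t.round(4),t.mean(0))
print("handle tail",P([(436,316)],.057),"mug",P([(552,195)],.09))
im=c["img"][110:215,180:310];cv2.imwrite("pics/crop1.png",cv2.resize(im,(743,600),interpolation=cv2.INTER_CUBIC))
```

```text
[[ 0.7184  0.1933  0.018 ]
 [ 0.7378 -0.121   0.018 ]
 [ 0.5398 -0.1349  0.018 ]
 [ 0.5188  0.1764  0.018 ]] [0.62866534 0.02845884 0.018     ]
0.31497390515413676
0.1985067271607038
0.31203727966532574
0.20033198050733214
ydir yaw 3.694400338607167
[[ 0.5852 -0.3003  0.03  ]
 [ 0.5842 -0.4498  0.03  ]
 [ 0.4157 -0.4481  0.03  ]
 [ 0.4185 -0.3008  0.03  ]] [ 0.5008941 -0.3747257  0.03     ]
handle tail [[ 0.48721427 -0.07221711  0.057     ]] mug [[ 0.70506491 -0.29112558  0.09      ]]
```

View pics/crop1.png

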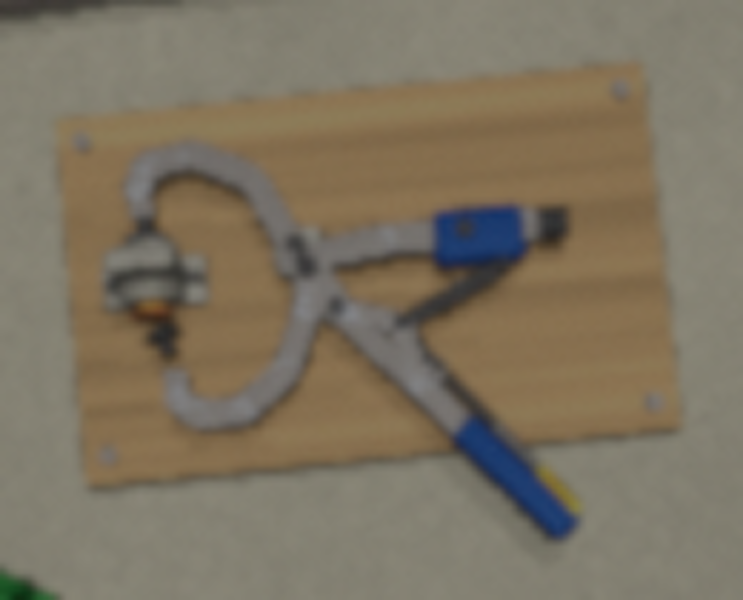

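The crop shows the bracket in the jaws at (150,275). The handle pivot pin is near (335,305), the free handle's tail at (563,528), the yellow lever pad at (560,488), and the adjusting screw at (565,220).

Run:
```python
from h import *
c=load("top0");k=5.715
def P(l,z):
    l=(np.array(l,float)+.5)/k-.5+[180,110]; return pix2z(c,l,z)
n=["tail","sleeve start","yellow","pivot","jawpivot","screw tail","plate L","plate R","plate mid(94)"]
w=P([(564,528),(470,428),(562,488),(336,306),(300,252),(567,222),(116,282),(204,277),(155,280)],[.055,.055,.055,.058,.058,.055,.094,.094,.094])
o=np.array([.6287,.0285]);a=np.radians(3.69);R=np.array([[np.cos(a),-np.sin(a)],[np.sin(a),np.cos(a)]])
for x,y in zip(n,w):print(x,y.round(4),((y[:2]-o)@R).round(4))
s=c=None
```

```text
tail [ 0.4877 -0.0706  0.055 ] [-0.1471 -0.0898]
sleeve start [ 0.5402 -0.0236  0.055 ] [-0.0917 -0.0463]
yellow [ 0.5082 -0.0701  0.055 ] [-0.1265 -0.0906]
pivot [0.6045 0.0442 0.058 ] [-0.0231  0.0173]
jawpivot [0.6332 0.0624 0.058 ] [0.0067 0.0336]
screw tail [ 0.6467 -0.076   0.055 ] [ 0.0113 -0.1054]
plate L [0.6127 0.1528 0.094 ] [-0.008   0.1251]
plate R [0.6143 0.1086 0.094 ] [-0.0092  0.0808]
plate mid(94) [0.6133 0.1332 0.094 ] [-0.0086  0.1055]
```

```bash
cat >> h.py <<'E'
from scipy.spatial.transform import Rotation as Ro
O=np.array([.6287,.0285]);BY=np.radians(3.69);RB=np.array([[np.cos(BY),-np.sin(BY)],[np.sin(BY),np.cos(BY)]])
def rel(t,yaw=None,board=False):
    "tool-frame shift (units of 50 mm, at current attitude) and turn (units .12 rad) to world/board target"
    s=manip.sense();t=np.array(t,float)
    if board:t[:2]=O+RB@t[:2]
    Rm=Ro.from_euler("xyz",s["ee_rot"])
    w=np.zeros(3) if yaw is None else (Rm.inv()*Ro.from_euler("xyz",[np.pi,0,yaw])).as_rotvec()/.12
    print("shift",(Rm.inv().apply(t-s["eef_pos"])/.05).round(2),"turn",w.round(2),"F",s["ft_force"].round(1),"t",s["clock"],
      "board",(RB.T@(s["eef_pos"][:2]-O)).round(4),"z",s["eef_pos"][2].round(4),"yaw-b",np.degrees(s["ee_rot"][2]-BY).round(1))
E
python3 -m pendant '[0,0,0,0,0,0.99,0,0,0,0,0,0.99,0,0,0,0,0,0.99,0,0,0,0,0,0.99,0,0,0,0,0,0.99]' 1
python3 -m pendant '[0,0,0,0,0,0.99,0,0,0,0,0,0.99,0,0,0,0,0,0.99,0,0,0,0,0,0.99,0,0,0,0,0,0.99]'
python3 -m pendant '[-0.33,-0.78,0,0,0,0,-0.33,-0.78,0,0,0,0,-0.33,-0.78,0,0,0,0,-0.33,-0.78,0,0,0,0,-0.33,-0.78,0,0,0,0]'
python3 -m pendant '[-0.33,-0.78,0,0,0,0,-0.33,-0.78,0,0,0,0,-0.33,-0.78,0,0,0,0,-0.33,-0.78,0,0,0,0,-0.33,-0.78,0,0,0,0]'
python3 -c "
from h import *
rel([-.162,-.043,.231],np.radians(-45.3),True)"
```

```text
clock: 0.6
eef_pos: [0.2403, -0.5766, 0.2309]
ee_rot: [-3.141, 0.001, -0.204]
ft_force: [-0.1, 0.0, -1.1]
grip_width: 0.149
grasp_force: 0.0
clock: 1.1
eef_pos: [0.2403, -0.5766, 0.2308]
ee_rot: [-3.141, 0.001, -0.798]
ft_force: [0.1, -1.1, 1.0]
grip_width: 0.001
grasp_force: 0.0
clock: 1.6
eef_pos: [0.3217, -0.3796, 0.2311]
ee_rot: [-3.141, 0.0, -0.794]
ft_force: [0.9, -0.2, 0.8]
grip_width: -0.003
grasp_force: 0.0
clock: 2.1
eef_pos: [0.4027, -0.184, 0.2313]
ee_rot: [3.142, 0.0, -0.793]
ft_force: [1.0, -0.8, 0.0]
grip_width: 0.003
grasp_force: 0.0
shift [-1.33 -3.19  0.01] turn [ 0.    0.   -0.02] F [ 1.  -0.8  0. ] t 2.1 board [-0.2392 -0.1975] z 0.2313 yaw-b -49.2
```

```bash
python3 -m pendant '[-0.33,-0.78,0,0,0,0,-0.33,-0.78,0,0,0,0,-0.33,-0.78,0,0,0,0,-0.33,-0.78,0,0,0,0,0,0,0,0,0,0]'
python3 -m pendant '[0,0,0.9,0,0,0,0,0,0.9,0,0,0,0,0,0.9,0,0,0,0,0,0,0,0,0]'
python3 - <<'E'
from h import *
rel([-.162,-.043,.035],np.radians(-45.3),True)
c=snap("wrist","w1"); d=snap("top","t1")
cv2.imwrite("pics/m1.png",np.hstack([cv2.resize(c["img"],(500,375)),cv2.resize(d["img"][110:225,180:272],(300,375),interpolation=cv2.INTER_CUBIC)]))
E
```

```text
clock: 2.6
eef_pos: [0.4689, -0.0255, 0.2313]
ee_rot: [-3.14, 0.0, -0.789]
ft_force: [-1.4, 0.3, -0.5]
grip_width: -0.001
grasp_force: 0.0
clock: 3.0
eef_pos: [0.4626, -0.0293, 0.0913]
ee_rot: [3.134, 0.009, -0.794]
ft_force: [-0.6, 0.1, 0.2]
grip_width: 0.003
grasp_force: 0.0
shift [ 0.05 -0.17  1.12] turn [ 0.07  0.08 -0.02] F [-0.6  0.1  0.2] t 3.0 board [-0.1695 -0.047 ] z 0.0913 yaw-b -49.2
```

View pics/m1.png

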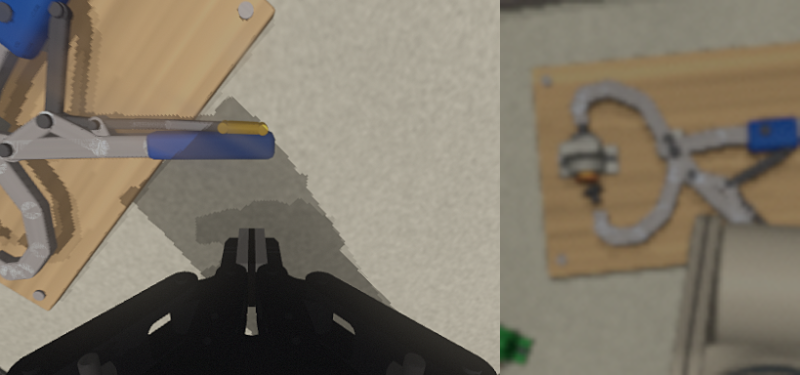

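The wrist view shows the fingers square to the free handle. The tail is at (274,146), the yellow pad at (243,128) and the shut fingers at (252,235). Checking the offset.

```bash
python3 - <<'E'
from h import *
c=load("w1");k=512/500
w=pix2z(c,np.array([(274,146),(148,146),(274,133),(274,158),(243,128),(46,120),(6,150)])*k,[.05,.05,.057,.048,.057,.06,.06])
for x in w:print(x.round(4),((x[:2]-O)@RB).round(4))
E
python3 -m pendant '[0.05,-0.1,0.56,0.03,0.04,0,0,0,0.56,0.03,0.04,0,0,0,0,0,0,0]'
python3 -c "
from h import *
rel([-.162,-.043,.035],np.radians(-45.3),True)"
```

```text
[ 0.4838 -0.0728  0.05  ] [-0.1511 -0.0918]
[ 0.5408 -0.017   0.05  ] [-0.0906 -0.0397]
[ 0.4907 -0.0787  0.057 ] [-0.1446 -0.0981]
[ 0.4778 -0.0672  0.048 ] [-0.1568 -0.0858]
[ 0.5061 -0.0678  0.057 ] [-0.1286 -0.0882]
[0.5923 0.0093 0.06  ] [-0.0376 -0.0169]
[0.6004 0.042  0.06  ] [-0.0273  0.0152]
clock: 3.4
eef_pos: [0.4729, -0.0278, 0.0408]
ee_rot: [-3.135, -0.009, -0.793]
ft_force: [-0.7, 0.1, 0.2]
grip_width: -0.004
grasp_force: 0.0
shift [-0.09  0.    0.11] turn [-0.06 -0.08 -0.02] F [-0.7  0.1  0.2] t 3.4 board [-0.1591 -0.0461] z 0.0408 yaw-b -49.2
```

```bash
python3 -m pendant '[0.2,0,0,0,0,0,0.2,0,0,0,0,0,0,0,0,0,0,0]'
python3 -m pendant '[0.1,0.01,0,0,0,-0.29,0.1,0.01,0,0,0,-0.29,0.1,0.01,0,0,0,-0.29,0,0,0,0,0,0]'
python3 -m pendant '[0.1,0.01,0,0,0,-0.29,0.1,0.01,0,0,0,-0.29,0,0,0,0,0,0]'
python3 -c "
from h import *
rel([-.162,-.043,.035],np.radians(-45.3),True)"
```

```text
clock: 3.7
eef_pos: [0.4896, -0.043, 0.0425]
ee_rot: [-3.132, -0.013, -0.794]
ft_force: [0.0, 0.3, -1.0]
grip_width: -0.003
grasp_force: 0.0
clock: 4.1
eef_pos: [0.4973, -0.0534, 0.0416]
ee_rot: [-3.135, -0.011, -0.689]
ft_force: [-1.0, 3.1, 1.3]
grip_width: 0.004
grasp_force: 1.5
clock: 4.4
eef_pos: [0.5027, -0.0594, 0.0412]
ee_rot: [-3.137, -0.008, -0.62]
ft_force: [-5.1, 9.7, 6.4]
grip_width: -0.003
grasp_force: 4.6
shift [-0.94 -0.18  0.12] turn [-0.05 -0.06  1.42] F [-5.1  9.7  6.4] t 4.4 board [-0.1314 -0.0796] z 0.0412 yaw-b -39.2
```

```bash
python3 -m pendant '[-0.25,0,0,0,0,0,0,0,0.12,0,0,0,0.15,0,0,-0.05,-0.06,0,0,0,0,0,0,0]'
python3 -m pendant '[0.1,0.02,0,0,0,-0.29,0,0,0,0,0,0,0,0,0,0,0,0]'
python3 -m pendant '[0.1,0.02,0,0,0,-0.29,0,0,0,0,0,0]'
python3 -m pendant '[0.1,0.02,0,0,0,-0.29,0,0,0,0,0,0]'
python3 -c "
from h import *
rel([-.162,-.043,.035],np.radians(-45.3),True)"
```

```text
clock: 4.8
eef_pos: [0.499, -0.0576, 0.0342]
ee_rot: [3.139, 0.0, -0.62]
ft_force: [-5.1, 3.2, 2.4]
grip_width: -0.001
grasp_force: 3.2
clock: 5.1
eef_pos: [0.502, -0.0605, 0.0342]
ee_rot: [3.139, 0.001, -0.585]
ft_force: [-6.3, 7.1, 2.2]
grip_width: -0.001
grasp_force: 4.6
clock: 5.3
eef_pos: [0.5055, -0.0638, 0.0341]
ee_rot: [3.14, 0.002, -0.55]
ft_force: [-5.7, 11.5, 2.9]
grip_width: 0.003
grasp_force: 5.7
clock: 5.5
eef_pos: [0.5095, -0.067, 0.0342]
ee_rot: [3.14, 0.002, -0.515]
ft_force: [-4.9, 11.7, 1.7]
grip_width: 0.001
grasp_force: 5.2
shift [-1.11 -0.34 -0.02] turn [0.01 0.01 2.3 ] F [-4.9 11.7  1.7] t 5.5 board [-0.1251 -0.0877] z 0.0342 yaw-b -33.2
```

Run:
```python
from h import *
c=snap("wrist","w2"); cv2.imwrite("pics/m2.png",c["img"])
```

```text
(no output)
```

View pics/m2.png

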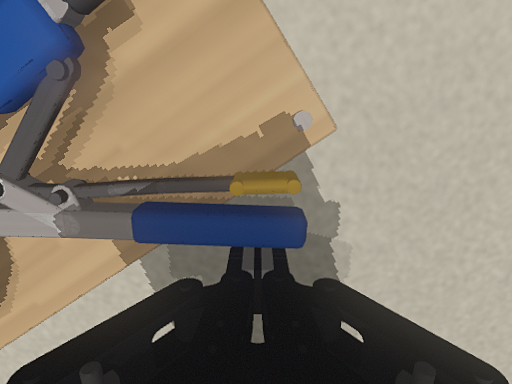

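The handle runs level along (135,222)–(305,228), and the fingers bear on it at u≈258, 20 mm short of the tail. That is square and in the right spot, so I'll continue.

```bash
python3 -m pendant '[0,-0.05,0,0,0,0,0,0,0,0,0,0]' | grep -E "pos|force"
python3 -m pendant '[0.1,-0.01,0,0,0,-0.25,0,0,0,0,0,0]'| grep -E "pos|force"
python3 -m pendant '[0.1,-0.01,0,0,0,-0.29,0,0,0,0,0,0]'| grep -E "pos|force"
python3 -m pendant '[0.1,-0.01,0,0,0,-0.29,0,0,0,0,0,0]'| grep -E "pos|force"
python3 -c "
from h import *
rel([-.162,-.043,.035],np.radians(-45.3),True)"
```

```text
eef_pos: [0.5089, -0.0655, 0.0339]
ft_force: [-9.6, 5.0, 4.0]
grasp_force: 5.4
eef_pos: [0.5133, -0.068, 0.0339]
ft_force: [-10.6, 0.6, 3.8]
grasp_force: 5.0
eef_pos: [0.5182, -0.0702, 0.0338]
ft_force: [-9.8, -1.4, 2.4]
grasp_force: 4.3
eef_pos: [0.5235, -0.0721, 0.0338]
ft_force: [-8.4, -2.7, 0.7]
grasp_force: 3.6
shift [-1.36 -0.43 -0.02] turn [0.04 0.02 3.13] F [-8.4 -2.7  0.7] t 6.35 board [-0.1114 -0.0937] z 0.0338 yaw-b -27.5
```

```bash
for i in 1; do python3 -m pendant '[0.06,0.04,0,0,0,-0.17,0,0,0,0,0,0]'| grep -E "pos|_force"
python3 -m pendant '[0.06,0.03,0,0,0,-0.17,0,0,0,0,0,0]'| grep -E "pos|_force"
python3 -m pendant '[0.06,0.01,0,0,0,-0.17,0,0,0,0,0,0]'| grep -E "pos|_force"
python3 -m pendant '[0.06,0.01,0,0,0,-0.17,0,0,0,0,0,0]'| grep -E "pos|_force"; done
python3 -c "
from h import *
rel([-.162,-.043,.035],np.radians(-45.3),True)"
```

```text
eef_pos: [0.5264, -0.0745, 0.0339]
ft_force: [-5.4, 4.9, -2.4]
grasp_force: 3.2
eef_pos: [0.529, -0.0769, 0.0339]
ft_force: [-4.7, 5.0, -3.7]
grasp_force: 2.8
eef_pos: [0.5319, -0.0786, 0.034]
ft_force: [-3.7, 4.3, -3.0]
grasp_force: 2.4
eef_pos: [0.5351, -0.0803, 0.0342]
ft_force: [-3.1, 3.4, -2.9]
grasp_force: 2.0
shift [-1.6  -0.62 -0.02] turn [ 0.01 -0.01  3.81] F [-3.1  3.4 -2.9] t 7.15 board [-0.1004 -0.1025] z 0.0342 yaw-b -22.8
```

```bash
python3 -m pendant '[0.05,0,0,0,0,-0.14,0,0,0,0,0,0]'| grep -E "pos|_force"
python3 -m pendant '[0.05,0,0,0,0,-0.14,0,0,0,0,0,0]'| grep -E "pos|_force"
python3 -m pendant '[0.05,0,0,0,0,-0.14,0,0,0,0,0,0]'| grep -E "pos|_force"
python3 -c "
from h import *
rel([-.162,-.043,.035],np.radians(-45.3),True)"
```

```text
eef_pos: [0.538, -0.0814, 0.0347]
ft_force: [-2.2, 0.7, -2.4]
grasp_force: 1.6
eef_pos: [0.5412, -0.0822, 0.0352]
ft_force: [-1.4, 0.5, -0.7]
grasp_force: 0.9
eef_pos: [0.544, -0.0828, 0.0354]
ft_force: [-0.4, -0.4, 0.3]
grasp_force: 0.2
shift [-1.75 -0.7  -0.  ] turn [-0.   -0.05  4.23] F [-0.4 -0.4  0.3] t 7.75 board [-0.0917 -0.1057] z 0.0354 yaw-b -19.9
```

```bash
python3 -m pendant '[0.03,0,0,0,0,-0.07,0,0,0,0,0,0]'| grep -E "pos|_force"
python3 - <<'E'
from h import *
c=snap("wrist","w3"); cv2.imwrite("pics/m3.png",c["img"])
E
```

```text
eef_pos: [0.545, -0.0831, 0.0353]
ft_force: [-0.2, 0.1, -0.5]
grasp_force: 0.0
```

View pics/m3.png

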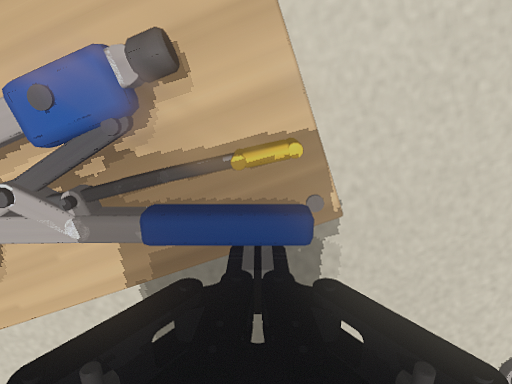

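The lever has swung off: pad at (267,154), sleeve's outer edge at v≈244. The force is nil, so I'll feel for the stop gently.

```bash
python3 -m pendant '[0.04,0,0,0,0,-0.1,0,0,0,0,0,0]'| grep -E "pos|_force"
python3 -m pendant '[0.03,0,0,0,0,-0.1,0,0,0,0,0,0]'| grep -E "pos|_force"
python3 -c "
from h import *
a=load('w2')['img'];c=snap('wrist','w4')['img'];b=load('w3')['img']
for i in (a,b,c): print([int(x) for x in i[195:262,215,0]][::3])
print(pix2z(load('w4'),[(267,154)],.057))"
```

```text
eef_pos: [0.5465, -0.0835, 0.035]
ft_force: [-0.4, -0.3, -0.8]
grasp_force: 0.0
eef_pos: [0.5474, -0.0839, 0.0348]
ft_force: [0.9, 0.2, 0.4]
grasp_force: 0.0
[76, 63, 66, 70, 71, 74, 80, 95, 99, 100, 101, 101, 102, 100, 99, 98, 92, 89, 90, 91, 91, 89, 92]
[85, 74, 74, 73, 76, 79, 86, 101, 105, 108, 108, 108, 107, 106, 106, 106, 89, 68, 67, 69, 70, 68, 97]
[84, 68, 72, 74, 77, 79, 86, 100, 105, 109, 109, 110, 109, 107, 107, 106, 100, 79, 68, 68, 69, 70, 76]
[[ 0.59930024 -0.10130356  0.057     ]]
```

```bash
python3 -m pendant '[0.03,0,0,0,0,-0.07,0,0,0,0,0,0]'| grep -E "pos|_force"
python3 -m pendant '[0.03,0,0,0,0,-0.07,0,0,0,0,0,0]'| grep -E "pos|_force"
python3 -c "
from h import *
a=load('w4')['img'];c=snap('wrist','w5')['img']
for i in (a,c): print([int(x) for x in i[225:262,215,0]])"
```

```text
eef_pos: [0.5478, -0.0841, 0.0348]
ft_force: [-3.8, -0.1, 3.2]
grasp_force: 2.1
eef_pos: [0.5482, -0.0843, 0.0346]
ft_force: [-7.6, 0.4, 6.3]
grasp_force: 3.8
[109, 109, 110, 110, 109, 108, 109, 107, 107, 107, 108, 107, 107, 106, 107, 106, 106, 105, 100, 98, 93, 79, 68, 68, 68, 70, 67, 68, 69, 69, 69, 69, 71, 70, 71, 69, 76]
[109, 111, 110, 109, 108, 109, 108, 108, 108, 108, 108, 109, 107, 108, 107, 106, 107, 107, 102, 99, 95, 80, 70, 69, 71, 69, 69, 68, 68, 70, 69, 69, 70, 71, 71, 72, 65]
```

The force rises steeply without further motion: that's the stop, so the pliers are locked. Back off, lift and look.

```bash
python3 -m pendant '[-0.1,0,0,0,0,0,-0.4,0,0,0,0,0,0,0,-0.8,0,0,0,0,0,-0.9,0,0,0,0,0,0,0,0,0]'
python3 -m pendant '[0.3,0,0,0,0,0,0.3,0,0,0,0,0,0,0,0,0,0,0,0,0,0,0,0,0]'
python3 - <<'E'
from h import *
rel([0,0,0],board=True)
c=snap("wrist","w6"); cv2.imwrite("pics/m6.png",c["img"])
E
```

```text
clock: 9.4
eef_pos: [0.5301, -0.0792, 0.125]
ee_rot: [3.141, -0.014, -0.234]
ft_force: [-0.7, -0.3, -0.5]
grip_width: -0.0
grasp_force: 0.0
clock: 9.8
eef_pos: [0.5546, -0.0855, 0.1194]
ee_rot: [3.14, -0.003, -0.234]
ft_force: [-0.7, -0.6, -0.1]
grip_width: -0.002
grasp_force: 0.0
shift [ 0.91 -2.56  2.39] turn [0. 0. 0.] F [-0.7 -0.6 -0.1] t 9.8 board [-0.0813 -0.109 ] z 0.1194 yaw-b -17.1
```

View pics/m6.png

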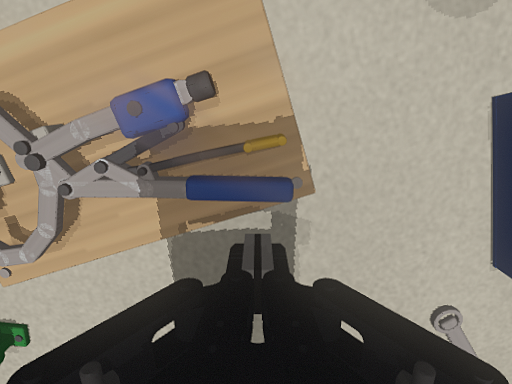

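The handle has stayed shut: sleeve (187,188)–(292,189), yellow pad (247,149)–(285,140), screw tail (212,84).

Run:
```python
from h import *
c=load("w6")
w=pix2z(c,np.array([(247,147),(285,138),(212,84),(188,104),(187,188),(292,189),(180,126)]),[.056,.056,.056,.057,.055,.055,.05])
for n,x in zip(["pad in","pad tail","screw tail","sleeve end corner","hs","ht","link joint"],w):print(n,x.round(4),((x[:2]-O)@RB).round(4))
```

```text
pad in [ 0.5993 -0.089   0.056 ] [-0.0369 -0.1154]
pad tail [ 0.5992 -0.1159  0.056 ] [-0.0387 -0.1422]
screw tail [ 0.6446 -0.0767  0.056 ] [ 0.0091 -0.106 ]
sleeve end corner [ 0.6362 -0.0579  0.057 ] [ 0.002  -0.0867]
hs [ 0.5803 -0.0393  0.055 ] [-0.0526 -0.0645]
ht [ 0.5618 -0.1134  0.055 ] [-0.0759 -0.1373]
link joint [ 0.6236 -0.0465  0.05  ] [-0.0099 -0.0745]
```

```bash
python3 -m pendant '[0,0,0,0,0,-0.83,0,0,0,0,0,-0.83,0,0,0,0,0,-0.83,0,0,0,0,0,0]'|grep rot
python3 -c "
from h import *
rel([-.006,-.134,.036],BY,board=True)"
```

```text
ee_rot: [3.139, -0.001, 0.066]
shift [1.51 0.5  1.67] turn [ 0.02 -0.01  0.01] F [ 0.4  0.6 -0.2] t 10.25 board [-0.0818 -0.1088] z 0.1196 yaw-b 0.1
```

```bash
python3 -m pendant '[0.5,0.17,0,0,0,0,0.5,0.17,0,0,0,0,0.5,0.17,0,0,0,0,0,0,0,0,0,0]'|grep -E "pos|_force"
python3 -c "
from h import *
rel([-.006,-.134,.036],BY,board=True)"
python3 -m pendant '[0,0,0.5,0,0,0,0,0,0.5,0,0,0,0,0,0.4,0,0,0,0,0,0,0,0,0]'|grep -E "pos|_force"
python3 -m pendant '[0,0,0.27,0,0,0,0,0,0,0,0,0,0,0,0,0,0,0]'|grep -E "pos|_force"
python3 -c "
from h import *
rel([-.006,-.134,.036],BY,board=True)"
```

```text
eef_pos: [0.6342, -0.1069, 0.1203]
ft_force: [0.1, -0.6, -0.4]
grasp_force: 0.0
shift [-0.06 -0.03  1.69] turn [ 0.03 -0.04 -0.02] F [ 0.1 -0.6 -0.4] t 10.65 board [-0.0033 -0.1354] z 0.1203 yaw-b -0.1
eef_pos: [0.6282, -0.1056, 0.0471]
ft_force: [-0.3, 0.1, -0.3]
grasp_force: 0.0
eef_pos: [0.6317, -0.1063, 0.0371]
ft_force: [0.7, -0.1, -0.2]
grasp_force: 0.0
shift [-0.01 -0.02  0.02] turn [ 0.02 -0.02 -0.  ] F [ 0.7 -0.1 -0.2] t 11.35 board [-0.0057 -0.1348] z 0.0371 yaw-b -0.0
```

```bash
python3 -m pendant '[-0.24,0,0,0,0,0,0,0,0,0,0,0,0,0,0,0,0,0]'|grep -E "pos|_force"
python3 -m pendant '[-0.08,0,0,0,0,0,0,0,0,0,0,0]'|grep -E "pos|ft_force"
python3 -m pendant '[-0.08,0,0,0,0,0,0,0,0,0,0,0]'|grep -E "pos|ft_force"
python3 -m pendant '[-0.06,0,0,0,0,0,0,0,0,0,0,0]'|grep -E "pos|ft_force"
```

```text
eef_pos: [0.6194, -0.1072, 0.0371]
ft_force: [0.3, 0.5, 0.3]
grasp_force: 0.0
eef_pos: [0.6152, -0.1074, 0.0367]
ft_force: [0.2, -0.1, 0.0]
eef_pos: [0.6112, -0.1076, 0.0365]
ft_force: [0.0, -1.0, 0.0]
eef_pos: [0.6081, -0.1078, 0.0364]
ft_force: [0.5, 0.7, -0.6]
```

```bash
python3 -m pendant '[-0.06,0,0,0,0,0,0,0,0,0,0,0]'|grep -E "pos|ft_force"
python3 -c "
from h import *
c=snap('wrist','w7')
a=load('w6')['img'];
m=(c['img'][:,:,2].astype(int)>c['img'][:,:,0]*1.9+40)&(c['img'][:,:,1]>90)
ys,xs=np.nonzero(m);print(len(xs),np.median(xs),np.median(ys))"
```

```text
eef_pos: [0.6052, -0.108, 0.0365]
ft_force: [0.2, -0.4, -0.5]
0 nan nan
  return _methods._mean(a, axis=axis, dtype=dtype,
  ret = ret.dtype.type(ret / rcount)
```

```bash
python3 -m pendant '[-0.05,0,0,0,0,0,0,0,0,0,0,0]'|grep -E "pos|ft_force"
python3 -m pendant '[-0.05,0,0,0,0,0,0,0,0,0,0,0]'|grep -E "pos|ft_force"
python3 -c "
from h import *
c=snap('scene','s7')
for n in('scene0','s7'):
  c=load(n)
  u=proj(c,np.array([[.5618,-.1134,.05],[.5803,-.0393,.05]])) ;print(u.round())
  cv2.imwrite('pics/%s_c.png'%n,c['img'][150:290,180:370])
cv2.imwrite('pics/m7.png',cv2.resize(np.vstack([load('s7')['img'][160:280,200:350]]),(750,600),interpolation=cv2.INTER_CUBIC))"
```

```text
eef_pos: [0.6028, -0.1082, 0.0365]
ft_force: [-0.2, -0.5, -0.4]
eef_pos: [0.6003, -0.1083, 0.0365]
ft_force: [-0.1, 0.6, 0.1]
[[220. 192.]
 [245. 200.]]
[[220. 192.]
 [245. 200.]]
```

View pics/m7.png

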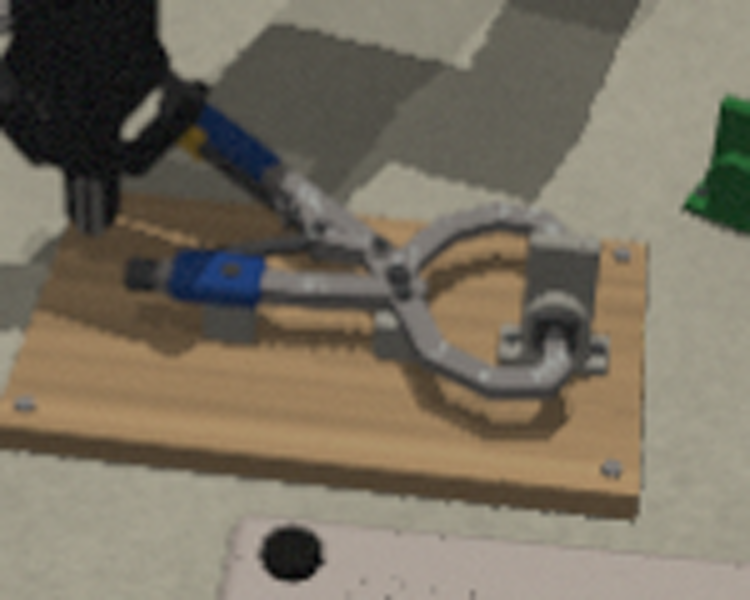

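The pliers have sprung open: the handle is out at (215,125), and the bracket stands free at (562,310). Lift, then go over the bracket, turning 90°.

```bash
python3 -m pendant '[0.1,0,0,0,0,0,0,0,-0.7,0,0,0,0,0,-0.8,0,0,0,0,0,-0.8,0,0,0,0,0,-0.6,0,0,0]' -1|grep -E "pos|ft_force"
python3 -m pendant '[0.09,-0.8,0,0,0,-0.93,0.65,-0.5,0,0,0,-0.93,0,0,0,0,0,-0.93,0,0,0,0,0,-0.93,0,0,0,0,0,-0.93]'|grep -E "pos|ft_force"
python3 -m pendant '[0,0,0,0,0,-0.93,0,0,0,0,0,-0.93,0,0,0,0,0,-0.93,0,0,0,0,0,-0.93,0,0,0,0,0,-0.93]'|grep -E "pos|ft_force"
python3 -m pendant '[0,0,0,0,0,-0.93,0,0,0,0,0,-0.93,0,0,0,0,0,-0.93,0,0,0,0,0,-0.93,0,0,0,0,0,0]'|grep -E "pos|ft_force"
python3 -c "
from h import *
rel([-.009,.105,.2],BY+np.pi/2,board=True)"
```

```text
eef_pos: [0.6064, -0.1078, 0.1843]
ft_force: [0.4, 0.4, 0.1]
eef_pos: [0.6353, -0.0366, 0.1815]
ft_force: [0.1, -0.2, -0.4]
eef_pos: [0.6352, -0.0371, 0.1816]
ft_force: [-0.8, 0.5, 1.1]
eef_pos: [0.6352, -0.0371, 0.1816]
ft_force: [0.4, 0.2, -1.1]
shift [ 3.41 -0.25 -0.38] turn [ 0.02  0.02 -0.06] F [ 0.4  0.2 -1.1] t 14.95 board [ 0.0022 -0.0659] z 0.1816 yaw-b 89.6
```

```bash
python3 -m pendant '[0.8,-0.06,0,0,0,0,0.8,-0.06,0,0,0,0,0.8,-0.06,0,0,0,0,0,0,0,0,0,-0.06,0,0,0,0,0,0]'|grep -E "pos|ft_force"
python3 -c "
from h import *
rel([-.009,.105,.066],BY+np.pi/2,board=True)
c=snap('wrist','w8');print(proj(c,np.array([[.6133,.1332,.094],[.6133,.1332,.018]])))
cv2.imwrite('pics/m8.png',cv2.resize(c['img'],(800,600)))"
```

```text
eef_pos: [0.6192, 0.083, 0.1812]
ft_force: [1.0, -0.5, -0.1]
shift [ 1.01 -0.07  2.3 ] turn [ 0.02  0.02 -0.01] F [ 1.  -0.5 -0.1] t 15.45 board [-0.006  0.055] z 0.1812 yaw-b 90.0
[[254.81428515 135.31589026]
 [255.20781115 126.17189326]]
```

View pics/m8.png

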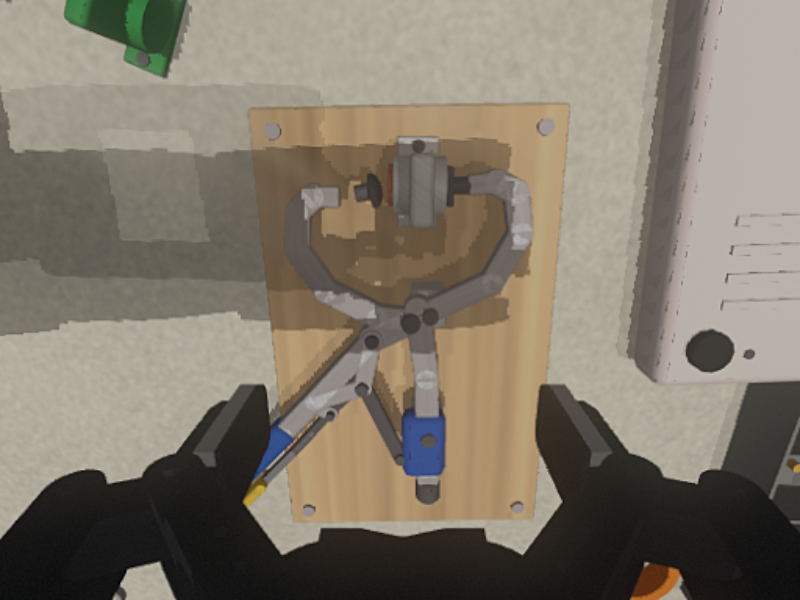

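The plate's top strip is centred at (424,187). The bushing flange at x≈388 is seated against the boss, and the free jaw pad at (374,190) is clear of it.

```bash
python3 -c "
from h import *
c=load('w8');w=pix2z(c,np.array([(424,187)])*.64,.092)[0];print(w)
w[2]=.066;rel(w,BY+np.pi/2)"
```

```text
[0.6251221  0.14550434 0.092     ]
shift [1.26 0.19 2.3 ] turn [ 0.02  0.02 -0.01] F [ 0.  -0.4 -0.8] t 15.5 board [-0.006   0.0541] z 0.1812 yaw-b 89.9
```

```bash
python3 -m pendant '[0.63,0.1,0,0,0,0,0.63,0.1,0,0,0,0,0,0,0,0,0,0,0,0,0.7,0,0,0,0,0,0,0,0,0]' -1|grep -E "pos|ft_force"
python3 -c "
from h import *
rel([.6251,.1455,.066],BY+np.pi/2)"
python3 -m pendant '[0,0,0.7,0,0,0,0,0,0.5,0,0,0,0,0,0.38,0,0,0,0,0,0,0,0,0]' |grep -E "pos|ft_force"
python3 -c "
from h import *
rel([.6251,.1455,.066],BY+np.pi/2)"
```

```text
eef_pos: [0.6227, 0.1437, 0.1424]
ft_force: [-1.2, -1.0, -0.3]
shift [0.04 0.06 1.53] turn [-0.04  0.03 -0.02] F [-1.2 -1.  -0.3] t 16.0 board [0.0014 0.1153] z 0.1424 yaw-b 89.8
eef_pos: [0.6238, 0.1437, 0.0651]
ft_force: [-0.4, -0.2, 0.5]
shift [ 0.04  0.03 -0.02] turn [-0.02  0.03 -0.02] F [-0.4 -0.2  0.5] t 16.4 board [0.0025 0.1152] z 0.0651 yaw-b 89.8
```

```bash
python3 -m pendant '[0.04,0.03,0,0,0,0,0,0,0,0,0,0,0,0,0,0,0,0,0,0,0,0,0,0,0,0,0,0,0,0]' 1
python3 -m pendant '[0,0,0,0,0,0,0,0,0,0,0,0]'
python3 -m pendant '[0,0,-0.1,0,0,0,0,0,-0.2,0,0,0,0,0,0,0,0,0]'
```

```text
clock: 16.9
eef_pos: [0.6259, 0.1474, 0.0677]
ee_rot: [3.141, 0.003, 1.634]
ft_force: [-26.4, -1.4, 20.4]
grip_width: 0.149
grasp_force: 13.2
clock: 17.1
eef_pos: [0.6253, 0.1474, 0.0677]
ee_rot: [-3.141, 0.003, 1.634]
ft_force: [-6.6, -1.3, 9.4]
grip_width: 0.126
grasp_force: 59.8
clock: 17.4
eef_pos: [0.6255, 0.1474, 0.0827]
ee_rot: [-3.141, 0.003, 1.634]
ft_force: [-5.7, -0.5, 0.7]
grip_width: 0.129
grasp_force: 59.7
```

```bash
python3 -m pendant '[0,-0.05,-0.2,0,0,0,0,0,-0.5,0,0,0,0,0,-0.7,0,0,0,0,0,-0.8,0,0,0,0,0,-0.6,0,0,0]' 
python3 -c "
from h import *
rel([.501,-.375,.22],BY+np.pi/2)"
```

```text
clock: 17.9
eef_pos: [0.6251, 0.148, 0.2258]
ee_rot: [3.135, 0.002, 1.634]
ft_force: [1.4, 0.5, -2.8]
grip_width: 0.131
grasp_force: 59.3
shift [-10.28  -3.14   0.12] turn [ 0.06  0.02 -0.01] F [ 1.4  0.5 -2.8] t 17.9 board [0.0041 0.1194] z 0.2258 yaw-b 90.0
```

```bash
python3 -m pendant '[-0.3,-0.1,0,0,0,0,-0.6,-0.18,0,0,0,0,-0.7,-0.22,0,0,0,0,-0.7,-0.22,0,0,0,0,-0.7,-0.22,0,0,0,0]' |grep _
python3 -m pendant '[-0.7,-0.22,0,0,0,0,-0.7,-0.22,0,0,0,0,-0.7,-0.22,0,0,0,0,-0.7,-0.22,0,0,0,0,-0.7,-0.22,0,0,0,0]'|grep _ 
python3 -m pendant '[-0.7,-0.22,0,0,0,0,-0.7,-0.22,0,0,0,0,-0.7,-0.22,0,0,0,0,-0.7,-0.22,0,0,0,0,-0.7,-0.22,0,0,0,0]' |grep _
python3 -m pendant '[-0.4,-0.1,0,0,0,0,-0.3,-0.1,0,0,0,0,0,0,0,0,0,0,0,0,0,0,0,0]' |grep _
python3 -c "
from h import *
rel([.501,-.375,.0557],BY+np.pi/2)"
```

```text
eef_pos: [0.5854, -0.0068, 0.2218]
ee_rot: [3.139, 0.003, 1.635]
ft_force: [0.9, -0.6, -3.1]
grip_width: 0.127
grasp_force: 59.3
eef_pos: [0.5415, -0.1849, 0.2222]
ee_rot: [3.139, 0.003, 1.634]
ft_force: [-0.2, -0.5, -2.9]
grip_width: 0.13
grasp_force: 59.3
eef_pos: [0.4975, -0.3629, 0.2225]
ee_rot: [3.14, 0.003, 1.634]
ft_force: [0.6, -0.7, -2.4]
grip_width: 0.125
grasp_force: 59.3
eef_pos: [0.491, -0.3961, 0.2227]
ee_rot: [3.14, 0.002, 1.634]
ft_force: [-0.5, 0.7, -1.8]
grip_width: 0.125
grasp_force: 59.2
shift [0.42 0.22 3.34] turn [ 0.02  0.01 -0.01] F [-0.5  0.7 -1.8] t 19.8 board [-0.1647 -0.4149] z 0.2227 yaw-b 89.9
```

```bash
python3 -m pendant '[0.4,0.2,0,0,0,0,0,0,0.7,0,0,0,0,0,0.8,0,0,0,0,0,0.8,0,0,0,0,0,0.6,0,0,0]' |grep _
python3 -m pendant '[0,0,0.3,0,0,0,0,0,0,0,0,0,0,0,0,0,0,0]' |grep -E "pos|rot|ft"
python3 -m pendant '[0,0,0.08,0,0,0,0,0,0,0,0,0]' |grep -E "pos|ft"
python3 -m pendant '[0,0,0.03,0,0,0,0,0,0,0,0,0]' |grep -E "pos|ft"
```

```text
eef_pos: [0.5, -0.3742, 0.0758]
ee_rot: [3.141, 0.001, 1.636]
ft_force: [0.2, -0.6, -1.4]
grip_width: 0.128
grasp_force: 59.3
eef_pos: [0.5012, -0.3766, 0.064]
ee_rot: [3.138, 0.003, 1.635]
ft_force: [0.7, 0.8, -2.0]
eef_pos: [0.501, -0.3771, 0.0602]
ft_force: [1.2, -0.2, -1.4]
eef_pos: [0.5004, -0.3769, 0.058]
ft_force: [0.5, -0.5, -2.6]
```

```bash
python3 -m pendant '[0,0,0.04,0,0,0,0,0,0,0,0,0]' |grep -E "pos|ft"
python3 -m pendant '[0,0,0.03,0,0,0,0,0,0,0,0,0]' |grep -E "pos|ft"
python3 -m pendant '[0,0,0.02,0,0,0,0,0,0,0,0,0]' |grep -E "pos|ft"
```

```text
eef_pos: [0.5002, -0.3766, 0.0553]
ft_force: [-0.9, -0.1, -1.9]
eef_pos: [0.5002, -0.3766, 0.0538]
ft_force: [-0.6, 0.7, -2.5]
eef_pos: [0.5003, -0.3767, 0.0537]
ft_force: [-2.3, 1.4, 4.9]
```

```bash
python3 -m pendant '[0,0,0,0,0,0,0,0,0,0,0,0,0,0,0,0,0,0,0,0,0,0,0,0,0,0,0,0,0,0]' -0.3 |grep -E "pos|ft|grip"
python3 -m pendant '[0,0,-0.1,0,0,0,0,0,-0.5,0,0,0,0,0,-0.8,0,0,0,0,0,-0.8,0,0,0,0,0,-0.6,0,0,0]' |grep -E "pos|ft|grip"
python3 -m pendant '[-0.5,0,0,0,0,0,-0.8,0,0,0,0,0,-0.4,0,0,0,0,0,0,0,0,0,0,0,0,0,0,0,0,0]' |grep -E "pos|ft|grip"
python3 -c "
from h import *
c=snap('wrist','w9');d=snap('top','t9')
cv2.imwrite('pics/m9.png',np.hstack([cv2.resize(c['img'],(400,300)),cv2.resize(d['img'][100:280,170:410],(400,300),interpolation=cv2.INTER_CUBIC)]))"
```

```text
eef_pos: [0.5003, -0.3767, 0.0529]
ft_force: [-0.9, 0.6, 0.5]
grip_width: 0.65
eef_pos: [0.5005, -0.3767, 0.1959]
ft_force: [-0.1, -0.4, -0.0]
grip_width: 0.65
eef_pos: [0.505, -0.4609, 0.193]
ft_force: [0.5, 0.1, -0.2]
grip_width: 0.649
```

View pics/m9.png

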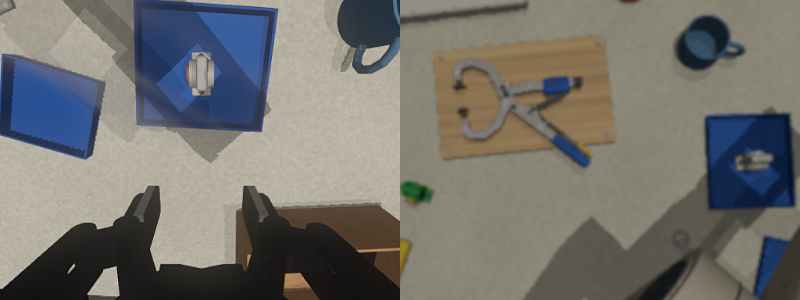

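The bracket stands upright in the large blue tray, at (200,73) in the left view. The pliers are open and empty, and nothing else has moved.

```bash
python3 -c "
from cell import manip
print(manip.sense()['clock'],manip.sign_off())"
```

```text
the job is handed in; nothing more can be done
23.2 None
```

The job is handed in at 23.2 s: the pliers snapped shut and locked with the bushing pressed home, then released, and the bracket now stands upright in the large blue tray.

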